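Vent the dry bath at the pointer

TASK

Condensation under the sprung cover of the dry bath has to be vented without dripping into an open tube. First press the one popped-up cap in the row of three tubes fully home while the cover is still shut; then lift the cover by its front bar until the pale line on its side lines up with the pointer on the quadrant beside it, and finish while still holding it there (it springs shut when let go). Leave the pointer as it is set, and the vial, the cork and the weighing boat where they are.

Things in the scene. Friction and masses are not known exactly. Their poses are not given: they have to be found in the camera images.
- dry_bath: the dry bath, a fixed white bench instrument 155 x 230 x 75 mm; origin under it on the bench top, x axis from its front panel to its back, y axis to the left when seen from the front, z up. The grey cover is on its left part, the tube deck (top 78.5 mm above the bench) on its right part. A tall fixed balance stands to its left, a pipette stand behind it
- cover (a joint): opening angle of the grey cover in rad: 0 shut, grows as the front edge rises, stop at 1.3. A spring presses it shut: lifting at the bar takes about 5 N at first and 5 to 7 N at the pointer's angle; let go, it falls shut
- cover_hinge (a point): fixed point on the cover's hinge axis, 85 mm above the bench, at the middle of the cover's width (cover 144 x 120 x 24 mm); the axis runs along the dry bath's y; x axis to the back
- cover_bar (a point): middle of the round steel bar along the cover's front: 12 mm in diameter, parallel to the hinge, 78 mm free length, 188 mm in front of the hinge axis and 4 mm above it when shut (89 mm above the bench). 44 mm free from the bar's axis back to the housing, open in front and below. Turns with the cover; x axis towards the hinge, parallel to the pale radial line on the cover's left side
- pointer (a joint): angle of the pointer on the quadrant, in the same sense and from the same zero as the cover's angle (rad); set somewhere between 0.4 and 0.85, stays where it is
- pointer_tip (a point): tip of the dark steel pointer arm, 130 mm from the hinge axis, in a plane 20 mm to the left of the cover's left side, with a diamond head (and a short round peg to the left) 10 mm behind the tip; its x axis points from the tip to the hinge axis. The quadrant is a steel arc of 105 mm radius with a tick every 15 degrees
- cap_a (a joint): how far cap a stands above its seat, m: 0 fully home, up to 0.009. A stiff push-on fit: it stays where it is left and moves under about 5 N; press with 10 to 20 N
- cap_b (a joint): the same for cap b
- cap_c (a joint): the same for cap c
- cap_a_top (a point): centre of the top of cap a, a ribbed white cap 19 mm in diameter and 12 mm high, sliding vertically; the top is 93.5 mm above the bench when home. The three tubes stand 38 mm apart in a row along the dry bath's x, 78 mm to the right of its middle; which tube is at which place varies
- cap_b_top (a point): the same for cap b
- cap_c_top (a point): the same for cap c
- vial: loose bystander: small glass vial with a black cap, 22 mm in diameter, 44 mm high, origin at its underside
- cork: loose bystander: cork stopper 25 mm in diameter, 24 mm high, origin at its underside
- boat: loose bystander: white square weighing boat 57 x 57 x 12 mm, origin at its underside

How it is judged:
By the outcome, as a careful person would: the job done as asked, in the order asked, and still so for the second after the job is handed in, while the arm keeps its last pose, push and grip.
It also fails if it takes over 48 s, if anything falls off the work surface, if the arm or the gripper's body presses on something with over 40 N, if the wrist force passes 120 N, or if a joint passes its speed limit or range.

ROBOT

A 6-joint arm with a two-finger parallel gripper is mounted at the origin on a cart in front of the work surface, level with it; the furniture and walls round the work are solid. World frame = base frame: x ahead of the robot, y to its left, z up, the work surface at z = 0. Lengths are in m, angles in rad, forces in N, time in s.
With the tool pointing down it reaches from about 0.375 to 0.75 m from the base axis. Payload 9 kg.
Tool frame: the origin (TCP) lies midway between the tips of the shut fingers; the grasp point (between the pads) lies manip.grasp_offset behind it (manip.grasp_offset is the distance from the TCP to the grasp point, in m); z points along the fingers, y is the direction in which the jaws open and shut (so a half turn about z gives the same grasp; the last joint's range is limited). The gripper opens to 85 mm and grips with 20 to 120 N. Pads are 22 mm wide; open, the fingers measure 114 mm over their backs; the gripper's body (76 mm by 85 mm) begins 54 mm behind the grasp point. The pads swing forward as they close: fully open they stand 13 mm farther back than shut.
Start: joints at [0.943, 0.104, 0.097, 1.564, 0, 1.353], TCP at [0.239, 0.55, 0.231] pointing down, gripper open.
Joint ranges: [-2.99, 2.99], [-0.84, 1.86], [-1.1, 1.16], [-1.84, 2.11], [-1.51, 1.56], [-3.14, 3.14]. Speed limits (rad/s): [2.22, 2.22, 2.57, 3.14, 3.14, 3.14].

INTERFACE

Orientations are given as a unit quaternion [x, y, z, w].
In Python, from cell import manip, viewer, spotter gives the robot as it stands.
- The arm moves only by the tool move_arm, never from a script. Its argument "rows" is a list of rows, each an object of numbers: "dx", "dy", "dz": the shift along the tool's x, y, z in cm; "spin": the turn about the tool's z in rad; "gripper": the closure in counts, from 0 (fully open) to 255 (shut). In form: [{"dx": .., "dy": .., "dz": .., "spin": .., "gripper": ..}, ...]. A call has 1 to 10 rows; each row shifts and turns the commanded pose from where the row before left it, along the tool's axes as they then stand; what a row does not reach is not made up. A row lasts 1/12 s, in which the tool goes at most 41.7 mm and 7.16 degrees, less where a joint would pass 70% of its speed; a pose out of reach is approached as far as the arm can. A call with a gripper value outside its range is refused whole. The fingers move at their own pace and stop on an object; "newtons" is the grip in N (left out, the last holds). Time passes only in rows, so rows that do not move let the fingers close. It gives the time, the measured TCP pose, the force and the opening at its end, in the units of the state.
- manip.state(): the state, without advancing time (a new reading comes with each control period).
- viewer.snapshot(name): name is "scene" or "top" or "wrist"; returns the picture (400x640x3 uint8, red, green, blue); there is no depth.
- viewer.camera_model(name): a dict with "fov_y" (degrees; the focal length in pixels is half the picture's height over the tangent of half this angle, whatever the lens; pixels are square), "cx", "cy" (the principal point, pixels), "cam_to_world" (4x4, takes a point from camera to world coordinates). Camera axes: x right, y up, looking along -z (the intrinsics and any distortion apply to the point x, -y, -z); pixel columns grow to the right and rows downward; lengths in m; the calibration is good to about 2 mm. A picture is of the moment at which its call begins: read the wrist's pose just before it. camera_model takes no time and is no camera call; for the wrist camera it gives the pose at the moment of the call.
- manip.job_done(): hands the job in, once; it reports no verdict.
Trained networks look in the newest picture that a camera, given by its name, has taken for a name from the list of things; names that differ only in an ending like _2 or _b are one class to them, and where a whole thing is asked for, a point or a joint stands for the part that bears it (a point fixed in the world has none). Each returns a list of dicts, best first, with "score" (0 to 1); they miss things now and then, are a little off and sometimes report something else, mostly with a low value. They report only what shows in the picture. A call takes as long as a camera call.
- spotter.silhouettes(query, camera): "mask" (400x640 bool, what is visible of it) and "at" ([column, row] in pixels, amid what is visible of it).
- spotter.place_of(query, camera): "at" ([column, row] in pixels: a listed point, or the origin of a listed thing).
The state is a dict: "t": time; "qpos": joint angles; "qd": joint speeds; "joint_torque": joint torques, N m; "ee_pos": TCP position; "tcp_rot": TCP orientation; "contact_force": force on the tool from outside, world axes, zero at the start; "moment": the same for the moment, N m; "opening": opening from 0.0 (shut) to 1.0 (fully open).
Only numpy, scipy, OpenCV 4.12 (cv2) and the standard library are available. Lean on these libraries where they do the work, as an engineer would, in place of code of your own. Each camera call takes 0.05 s, during which the arm holds its last target. There are 200 camera calls.

## Working session

There is one attempt and no reset: what is moved stays moved. The work goes in short steps, Python scripts to look and compute and a tool call to move; the robot and the scene stay as the last step left them, time stands still between calls to the robot, and variables do not carry over. Pictures are saved under pics/ and viewed, about 8 in all and at most 12, crops included, and the job is handed in when it is done.

Besides the shell and the picture viewer there is one more tool, called after "Request:" as name([rows], argument=value, ...), one row to a line, values as JSON. move_arm: Moves the arm, as the interface text tells. Its arguments: {"type":"object","properties":{"rows":{"type":"array"},"newtons":{"type":"number"}},"required":["rows"]}

```bash
mkdir -p pics; ls; cat > h.py <<'E'
import numpy as np, cv2
from cell import manip, viewer, spotter
def K(cm):
    f=200/np.tan(np.radians(cm["fov_y"])/2); return f
def proj(cm,P):
    T=np.linalg.inv(np.array(cm["cam_to_world"])); p=T[:3,:3]@np.array(P)+T[:3,3]
    f=K(cm); return np.array([cm["cx"]+f*p[0]/-p[2], cm["cy"]-f*p[1]/-p[2]])
def ray(cm,uv):
    T=np.array(cm["cam_to_world"]); f=K(cm)
    d=T[:3,:3]@np.array([(uv[0]-cm["cx"])/f,-(uv[1]-cm["cy"])/f,-1]); return T[:3,3],d
def atz(cm,uv,z):
    o,d=ray(cm,uv); return o+d*(z-o[2])/d[2]
def save(im,n): cv2.imwrite("pics/"+n,im[...,::-1])
E
python3 - <<'E'
from h import *
s=manip.state();print(s, manip.grasp_offset)
Z=dict(dry_bath=0,cover_hinge=.085,cover_bar=.089,cap_a_top=.0935,cap_b_top=.0935,cap_c_top=.0935,vial=0,cork=0,boat=0,pointer_tip=.14)
ims=[]
for c in ("scene","top"):
    im=viewer.snapshot(c);ims.append(im);cm=viewer.camera_model(c)
    print(c,{k:(np.round(v,3).tolist()) for k,v in cm.items()})
    save(im,c+"0.png")
    for k,z in Z.items():
        for r in spotter.place_of(k,c)[:3]: print(k,np.round(r["at"],1),round(r["score"],2),np.round(atz(cm,r["at"],z),3))
E
```

```text
pics
{'t': 0.0, 'qpos': array([ 9.43239617e-01,  1.04702824e-01,  9.64445177e-02,  1.56389314e+00,
       -1.09438738e-05,  1.35308861e+00]), 'qd': array([ 0.00034975,  0.00131164, -0.0005229 , -0.00099521, -0.00071674,
       -0.00157701]), 'joint_torque': array([ 1.83713877e-03, -5.56941962e+01,  5.03637850e+01,  1.72559341e-02,
       -2.23253041e-04,  2.29540802e-05]), 'ee_pos': array([0.23887646, 0.55002706, 0.23050664]), 'tcp_rot': array([ 2.03493189e-01,  9.79076127e-01, -6.20185501e-04, -2.72918296e-04]), 'contact_force': array([-0.73363045,  0.17702916,  0.64345068]), 'moment': array([0.05838731, 0.01644851, 0.03038303]), 'opening': 1.001059438371814} 0.0187
scene {'fov_y': 49.183, 'cx': 324.96, 'cy': 197.582, 'cam_to_world': [[0.84, 0.407, -0.36, 0.207], [-0.543, 0.616, -0.571, -0.522], [-0.011, 0.675, 0.738, 0.727], [0.0, 0.0, 0.0, 1.0]]}
dry_bath [328.5 194.6] 0.62 [0.573 0.043 0.   ]
cover_hinge [291.5 112.6] 0.44 [0.604 0.253 0.085]
cover_bar [270.  176.2] 0.98 [0.455 0.084 0.089]
cap_a_top [337.2 188.6] 0.53 [ 0.549 -0.025  0.094]
cap_b_top [323.3 198.4] 0.66 [ 0.512 -
[... 529 characters left out ...]
  0.   ]
dry_bath [390.7 211.3] 0.3 [ 0.525 -0.143  0.   ]
cover_hinge [293.2 152.3] 0.83 [0.636 0.061 0.085]
cover_hinge [336.9 209.6] 0.16 [ 0.516 -0.025  0.085]
cover_bar [281.3 240.5] 0.9 [0.456 0.085 0.089]
cap_a_top [344.5 188.1] 0.63 [ 0.558 -0.041  0.094]
cap_b_top [336.2 209.5] 0.43 [ 0.515 -0.024  0.094]
cap_b_top [279.6 239. ] 0.21 [0.459 0.087 0.094]
cap_c_top [342.7 172.3] 0.59 [ 0.59  -0.038  0.094]
vial [388.9 214.3] 0.66 [ 0.518 -0.138  0.   ]
cork [227.5 228.4] 0.68 [0.494 0.212 0.   ]
cork [305.7 190.2] 0.58 [0.575 0.042 0.   ]
boat [364.2 275.9] 0.61 [ 0.387 -0.081  0.   ]
pointer_tip [240.  180.9] 0.45 [0.565 0.157 0.14 ]
pointer_tip [229.4 230.1] 0.16 [0.472 0.175 0.14 ]
```

View pics/scene0.png

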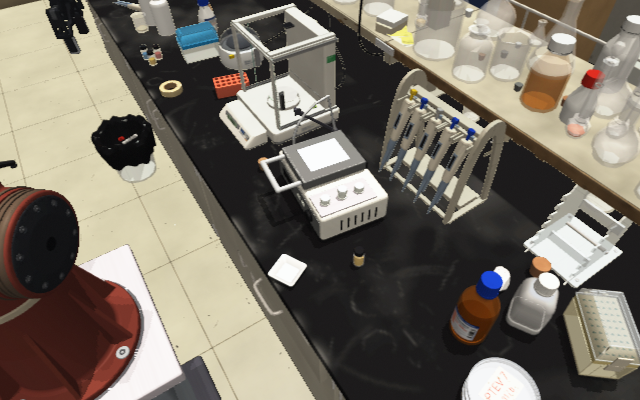

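View pics/top0.png

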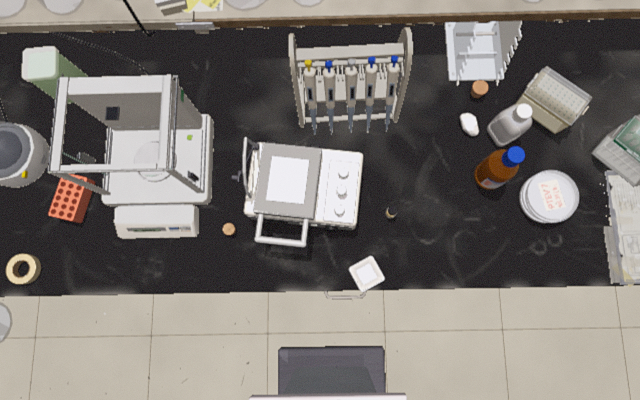

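The scene picture shows the dry bath near (330,185), the caps at about (323,198), (340,190) and (358,186), and the pointer near (297,110). In the top picture the bar is at (281,240) and the hinge at (293,152). Next I'll zoom in.

```bash
python3 - <<'E'
from h import *
a=cv2.imread("pics/scene0.png")[75:245,245:400]; b=cv2.imread("pics/top0.png")[125:260,225:380]
a=cv2.resize(a,(400,440),interpolation=cv2.INTER_CUBIC); b=cv2.resize(b,(400,348),interpolation=cv2.INTER_CUBIC)
cv2.imwrite("pics/crop1.png",np.hstack([a,np.vstack([b,np.zeros((92,400,3),np.uint8)])]))
from scipy.spatial.transform import Rotation as R
s=manip.state();cm=viewer.camera_model("wrist");T=np.array(cm["cam_to_world"])
Rt=R.from_quat(s["tcp_rot"]).as_matrix();print(Rt.round(3))
print("cam in tool",(Rt.T@(T[:3,3]-s["ee_pos"])).round(3),(Rt.T@T[:3,:3]).round(3),cm["fov_y"],cm["cx"],cm["cy"])
h=np.array([.636,.061]);bb=np.array([.4555,.0845]);d=(h-bb);print(np.linalg.norm(d),np.arctan2(d[1],d[0]))
E
```

```text
[[-0.917  0.398  0.   ]
 [ 0.398  0.917  0.   ]
 [-0.     0.    -1.   ]]
cam in tool [ 0.077  0.    -0.143] [[-0.001  0.954  0.3  ]
 [ 1.     0.001 -0.001]
 [-0.001  0.3   -0.954]] 69.82433795113613 318.93649997387917 195.18260236617874
0.18202335015046833 -0.12946568258904811
```

View pics/crop1.png

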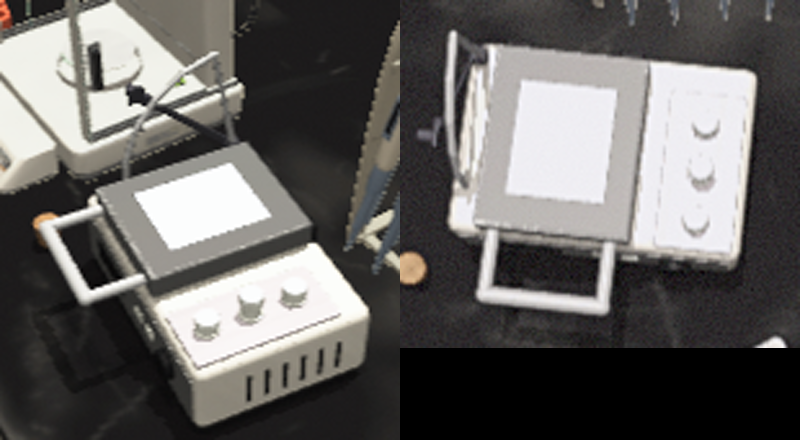

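The middle cap stands about 8 mm above the line of its neighbours, at scene (342,191). The pointer is up at roughly 0.5–0.6 rad. I'll move in for a wrist view.

Request:
move_arm([
  {"dx":-3,"dy":-2.6,"dz":-0.3},
  {"dx":-3,"dy":-2.6,"dz":-0.3},
  {"dx":-3,"dy":-2.6,"dz":-0.3},
  {"dx":-3,"dy":-2.6,"dz":-0.3},
  {"dx":-3,"dy":-2.6,"dz":-0.3},
  {"dx":-3,"dy":-2.6,"dz":-0.3},
  {"dx":-3,"dy":-2.6,"dz":-0.3},
  {"dx":-3,"dy":-2.6,"dz":-0.3},
  {"dx":-3,"dy":-2.6,"dz":-0.3},
  {"dx":-3,"dy":-2.6,"dz":-0.3},
])

```text
validation failed for argument at $.ro...
```

Request:
move_arm([
  {"spin":0.124,"gripper":255},
  {"spin":0.124},
  {"spin":0.124},
  {"spin":0.124},
  {"spin":0.124},
  {"spin":0.124},
  {"spin":0.124},
  {"spin":0.124},
  {"spin":0.124},
  {"spin":0.124},
])

```text
validation failed for argument at $.ro...
```

Request:
move_arm([
  {"dx":-3,"dy":-2.6,"dz":-0.3,"spin":0,"gripper":0},
  {"dx":-3,"dy":-2.6,"dz":-0.3,"spin":0,"gripper":0},
  {"dx":-3,"dy":-2.6,"dz":-0.3,"spin":0,"gripper":0},
  {"dx":-3,"dy":-2.6,"dz":-0.3,"spin":0,"gripper":0},
  {"dx":-3,"dy":-2.6,"dz":-0.3,"spin":0,"gripper":0},
  {"dx":-3,"dy":-2.6,"dz":-0.3,"spin":0,"gripper":0},
  {"dx":-3,"dy":-2.6,"dz":-0.3,"spin":0,"gripper":0},
  {"dx":-3,"dy":-2.6,"dz":-0.3,"spin":0,"gripper":0},
  {"dx":-3,"dy":-2.6,"dz":-0.3,"spin":0,"gripper":0},
  {"dx":-3,"dy":-2.6,"dz":-0.3,"spin":0,"gripper":0},
], newtons=60)

```text
t: 1.93
ee_pos: [0.4111, 0.1905, 0.2617]
tcp_rot: [0.203, 0.979, 0.0, 0.0]
contact_force: [0.7, 0.5, 0.2]
opening: 0.999
```

Request:
move_arm([
  {"dx":0,"dy":0,"dz":0,"spin":0.124,"gripper":255},
  {"dx":0,"dy":0,"dz":0,"spin":0.124,"gripper":255},
  {"dx":0,"dy":0,"dz":0,"spin":0.124,"gripper":255},
  {"dx":0,"dy":0,"dz":0,"spin":0.124,"gripper":255},
  {"dx":0,"dy":0,"dz":0,"spin":0.124,"gripper":255},
  {"dx":0,"dy":0,"dz":0,"spin":0.124,"gripper":255},
  {"dx":0,"dy":0,"dz":0,"spin":0.124,"gripper":255},
  {"dx":0,"dy":0,"dz":0,"spin":0.124,"gripper":255},
  {"dx":0,"dy":0,"dz":0,"spin":0.124,"gripper":255},
  {"dx":0,"dy":0,"dz":0,"spin":0.124,"gripper":255},
])

```text
t: 2.77
ee_pos: [0.4107, 0.1923, 0.2614]
tcp_rot: [0.737, 0.676, 0.0, 0.0]
contact_force: [0.9, 0.3, -0.3]
opening: -0.002
```

```bash
cat > look.py <<'E'
from h import *
import sys
def look(n):
    cm=viewer.camera_model("wrist"); im=viewer.snapshot("wrist"); save(im,n)
    Z=dict(cover_hinge=.085,cover_bar=.089,cap_a_top=.0935,cap_b_top=.0935,cap_c_top=.0935,pointer_tip=.158)
    for k,z in Z.items():
        for r in spotter.place_of(k,"wrist")[:3]: print(k,np.round(r["at"],1),round(r["score"],2),np.round(atz(cm,r["at"],z),4))
    np.save("pics/"+n+".npy",[np.array(cm["cam_to_world"])])
    return im,cm
if __name__=="__main__": look(sys.argv[1])
E
python3 look.py w1.png
```

```text
cover_hinge [508.6 263.6] 0.74 [0.6394 0.0585 0.085 ]
cover_bar [361.2 258.3] 0.7 [0.454  0.0844 0.089 ]
cap_b_top [411.  331.8] 0.53 [ 0.5151 -0.0292  0.0935]
cap_b_top [510.9 262.8] 0.47 [0.6362 0.065  0.0935]
pointer_tip [487.8 231. ] 0.93 [0.5653 0.1434 0.158 ]
pointer_tip [426.8 249.4] 0.22 [0.5089 0.129  0.158 ]
```

View pics/w1.png

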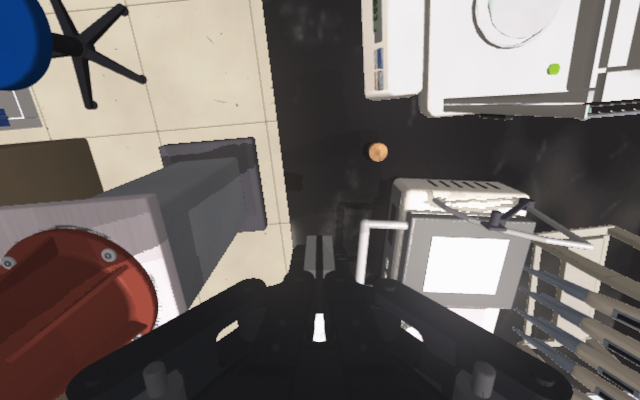

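The wrist view shows the pointer tip at about (488,229), the bar at x≈362 from (362,225) downward, and the cork at (377,152) clear of the arm. Now to above the middle cap.

Request:
move_arm([
  {"dx":0,"dy":0,"dz":0,"spin":0.043,"gripper":255},
  {"dx":-2.6,"dy":2.1,"dz":0,"spin":0,"gripper":255},
  {"dx":-2.6,"dy":2.1,"dz":0,"spin":0,"gripper":255},
  {"dx":-2.6,"dy":2.1,"dz":0,"spin":0,"gripper":255},
  {"dx":-2.6,"dy":2.1,"dz":0,"spin":0,"gripper":255},
  {"dx":-2.6,"dy":2.1,"dz":1.0,"spin":0,"gripper":255},
  {"dx":-2.6,"dy":2.1,"dz":2.0,"spin":0,"gripper":255},
  {"dx":-2.6,"dy":2.1,"dz":2.0,"spin":0,"gripper":255},
  {"dx":-2.6,"dy":2.1,"dz":2.0,"spin":0,"gripper":255},
  {"dx":0,"dy":0,"dz":2.0,"spin":0,"gripper":255},
])

```text
t: 3.95
ee_pos: [0.5541, -0.0392, 0.1696]
tcp_rot: [0.75, 0.662, -0.0, 0.001]
contact_force: [0.7, -0.2, -0.1]
opening: 0.0
```

```bash
python3 look.py w2.png; python3 - <<'E'
from h import *
s=manip.state();print(s["ee_pos"],s["tcp_rot"])
for c in ("scene","top"):
    im=viewer.snapshot(c);save(im,c+"2.png")
    print(c,"tcp px",proj(viewer.camera_model(c),s["ee_pos"]),"est cap top px",proj(viewer.camera_model(c),[.552,-.034,.102]))
cm=viewer.camera_model("wrist");print(proj(cm,s["ee_pos"]),proj(cm,[.552,-.034,.102]))
E
```

```text
cover_hinge [422.7  54.6] 0.77 [0.6422 0.0621 0.085 ]
cover_bar [158.3  53. ] 0.77 [0.4557 0.0859 0.089 ]
cap_a_top [318.7 203.9] 0.95 [ 0.5541 -0.0385  0.0935]
cap_a_top [363.5 198.3] 0.63 [ 0.5904 -0.0382  0.0935]
cap_a_top [158.4  52.7] 0.16 [0.458  0.0851 0.0935]
cap_b_top [270.8 199. ] 0.86 [ 0.5165 -0.0295  0.0935]
cap_c_top [363.1 199.6] 0.68 [ 0.59   -0.0393  0.0935]
[ 0.55264216 -0.03391825  0.17327718] [0.7483553  0.66329678 0.00075078 0.00107851]
scene tcp px [341.68501058 161.01667794] est cap top px [340.80314601 187.70384707]
top tcp px [341.26964693 181.30013761] est cap top px [340.92609502 190.01267679]
[318.78891272 250.60303476] [317.82937166 207.13347907]
```

View pics/w2.png

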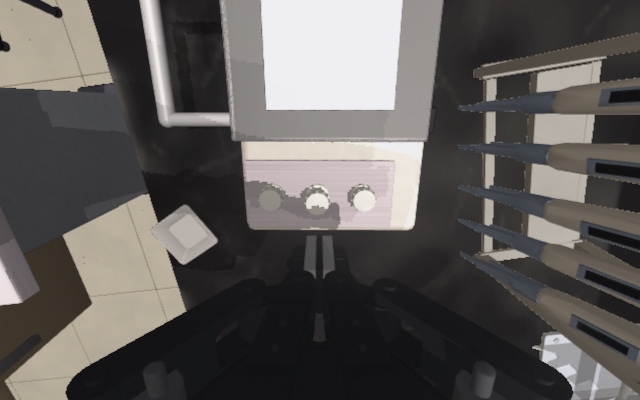

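The middle cap at (318,202) is larger and taller than its neighbours. The TCP sits right above it, so I'll descend.

Request:
move_arm([
  {"dx":0,"dy":0,"dz":2,"spin":0,"gripper":255},
  {"dx":0,"dy":0,"dz":2,"spin":0,"gripper":255},
  {"dx":0,"dy":0,"dz":1.5,"spin":0,"gripper":255},
  {"dx":0,"dy":0,"dz":1,"spin":0,"gripper":255},
  {"dx":0,"dy":0,"dz":0.5,"spin":0,"gripper":255},
  {"dx":0,"dy":0,"dz":0.3,"spin":0,"gripper":255},
  {"dx":0,"dy":0,"dz":0.2,"spin":0,"gripper":255},
  {"dx":0,"dy":0,"dz":0,"spin":0,"gripper":255},
])

```text
t: 5.07
ee_pos: [0.5525, -0.0345, 0.097]
tcp_rot: [0.749, 0.663, 0.0, 0.0]
contact_force: [-0.0, -0.3, 0.4]
opening: 0.001
```

Request:
move_arm([
  {"dx":0,"dy":0,"dz":0.2,"spin":0,"gripper":255},
  {"dx":0,"dy":0,"dz":0.1,"spin":0,"gripper":255},
  {"dx":0,"dy":0,"dz":0,"spin":0,"gripper":255},
])

```text
t: 5.32
ee_pos: [0.5527, -0.0347, 0.0939]
tcp_rot: [0.749, 0.663, 0.001, 0.001]
contact_force: [-0.0, 0.9, 4.4]
opening: 0.005
```

Request:
move_arm([
  {"dx":0,"dy":0,"dz":0.1,"spin":0,"gripper":255},
  {"dx":0,"dy":0,"dz":0.1,"spin":0,"gripper":255},
  {"dx":0,"dy":0,"dz":0,"spin":0,"gripper":255},
])

```text
t: 5.57
ee_pos: [0.5529, -0.0347, 0.0934]
tcp_rot: [0.749, 0.663, 0.001, 0.001]
contact_force: [-6.8, 2.2, 16.3]
opening: -0.001
```

Request:
move_arm([
  {"dx":0,"dy":0,"dz":0,"spin":0,"gripper":255},
  {"dx":0,"dy":0,"dz":0,"spin":0,"gripper":255},
])

```text
t: 5.73
ee_pos: [0.5529, -0.0347, 0.0934]
tcp_rot: [0.749, 0.663, 0.001, 0.001]
contact_force: [-5.3, 2.7, 17.1]
opening: 0.001
```

Request:
move_arm([
  {"dx":0,"dy":0,"dz":-1,"spin":0,"gripper":255},
  {"dx":0,"dy":0,"dz":-2.5,"spin":0,"gripper":255},
  {"dx":0,"dy":0,"dz":-3,"spin":0,"gripper":255},
  {"dx":0,"dy":0,"dz":-3,"spin":0,"gripper":255},
  {"dx":0,"dy":0,"dz":-0.5,"spin":0,"gripper":255},
  {"dx":0,"dy":0,"dz":0,"spin":0,"gripper":0},
])

```text
t: 6.23
ee_pos: [0.5536, -0.0352, 0.194]
tcp_rot: [0.749, 0.663, 0.001, 0.002]
contact_force: [-0.6, 0.9, -0.0]
opening: 0.13
```

```bash
python3 look.py w3.png; python3 - <<'E'
from h import *
print(manip.state()["ee_pos"])
out=[]
for n in ("scene2.png","scene3.png"):
    if n=="scene3.png": save(viewer.snapshot("scene"),n)
    out.append(cv2.resize(cv2.imread("pics/"+n)[150:240,290:390],(400,360),interpolation=cv2.INTER_CUBIC))
w=cv2.imread("pics/w3.png")[120:240,220:430]
cv2.imwrite("pics/cap3.png",np.vstack([np.hstack(out),cv2.resize(w,(800,240))[:240]]))
E
```

```text
cover_hinge [410.6  66.9] 0.87 [0.6406 0.0612 0.085 ]
cover_bar [177.2  61.7] 0.95 [0.4568 0.0872 0.089 ]
cap_a_top [321.9 195.3] 0.74 [ 0.5568 -0.0351  0.0935]
cap_b_top [275.2 195.3] 0.87 [ 0.5156 -0.03    0.0935]
cap_b_top [175.3  64.8] 0.62 [0.4566 0.0844 0.0935]
cap_c_top [358.9 196. ] 0.69 [ 0.5894 -0.0399  0.0935]
cap_c_top [276.8 196.5] 0.33 [ 0.5168 -0.0313  0.0935]
[ 0.55149666 -0.03438706  0.19003789]
```

View pics/cap3.png

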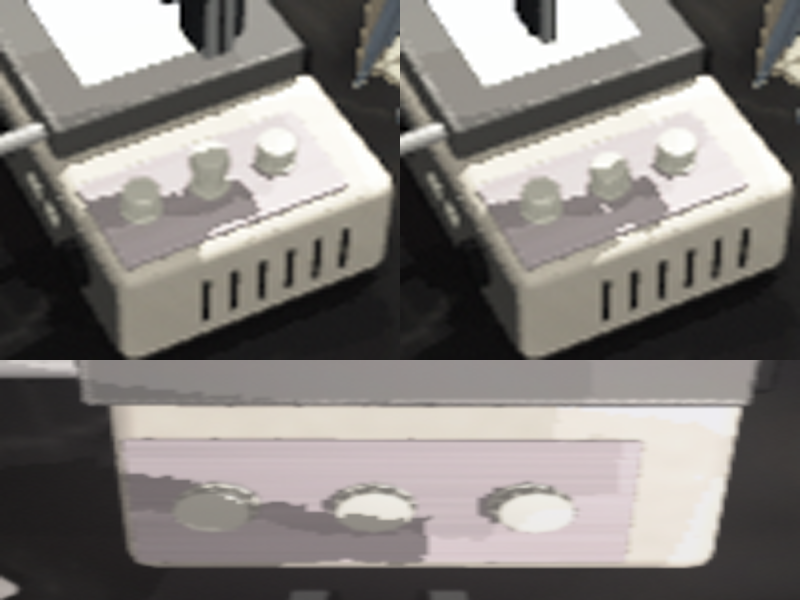

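The caps are level now: the middle one's top matches its neighbours in both views. Now I'll fit the bath pose and the pointer angle from all the detections.

```bash
cat > fit.py <<'E'
from h import *
from scipy.optimize import least_squares
wm=viewer.camera_model("wrist")
cams={c:viewer.camera_model(c) for c in("scene","top")}
for n in "123": cams["w"+n]=dict(wm,cam_to_world=np.load(f"pics/w{n}.png.npy")[0])
O=[("scene","bar",270,176.2),("top","bar",281.3,240.5),("w1","bar",361.2,258.3),("w2","bar",158.3,53),("w3","bar",177.2,61.7),
("top","hinge",293.2,152.3),("w1","hinge",508.6,263.6),("w2","hinge",422.7,54.6),("w3","hinge",410.6,66.9),
("w2","cf",270.8,199),("w3","cf",275.2,195.3),("w2","cb",363.3,199),("w3","cb",358.9,196),("w3","cm",321.9,195.3),
("top","tip",240,180.9),("scene","tip",292.2,108.2),("w1","tip",487.8,231)]
def pts(p):
    x,y,a,th,l=p; B=np.array([np.cos(a),np.sin(a),0]);L=np.array([-np.sin(a),np.cos(a),0]);h=np.array([x,y,.085]);Zz=np.array([0,0,1.])
    cm=h+l*B*0 - B*p[5]-L*l; cm[2]=.0935
    return dict(hinge=h,bar=h-.188*B+.004*Zz,cm=cm,cf=cm-.038*B,cb=cm+.038*B,tip=h+.08*L+.13*(-np.cos(th)*B+np.sin(th)*Zz))
def res(p):
    P=pts(p); return np.concatenate([(proj(cams[c],P[k])-[u,v])/(2 if c[0]=="w" else 1) for c,k,u,v in O])
if __name__=="__main__":
    r=least_squares(res,[.637,.06,-.13,.55,.104,.07],loss="soft_l1")
    print(r.x.round(4)); P=pts(r.x)
    for k,v in P.items(): print(k,v.round(4))
    R_=res(r.x).reshape(-1,2)
    for o,q in zip(O,R_): print(o[:2],q.round(1))
    for c in("top","scene","w1"):
        im=cv2.imread({"top":"pics/top0.png","scene":"pics/scene0.png","w1":"pics/w1.png"}[c]); u,v=proj(cams[c],P["tip"]).astype(int)
        print(c,u,v); i=cv2.resize(im[v-28:v+37,u-35:u+55],(540,390),interpolation=cv2.INTER_CUBIC)[:, :]
        s=6
        for th,col in((r.x[3],(0,0,255)),(r.x[3]-.1,(0,255,0)),(r.x[3]+.1,(255,0,0))):
            q=r.x.copy();q[3]=th;t=(proj(cams[c],pts(q)["tip"])-[u-35,v-28])*s;cv2.circle(i,tuple(t.astype(int)),3,col,-1)
        cv2.imwrite(f"pics/t_{c}.png",cv2.resize(i,(400,290)))
    a=[cv2.imread(f"pics/t_{c}.png") for c in("top","scene","w1")]
    cv2.imwrite("pics/tips.png",np.vstack([np.hstack(a[:2]),np.hstack([a[2],a[2]*0])]))
E
python3 fit.py
```

```text
Traceback (most recent call last):
  File "fit.py", line 17, in <module>
    r=least_squares(res,[.637,.06,-.13,.55,.104,.07],loss="soft_l1")
  File "fit.py", line 15, in res
    P=pts(p); return np.concatenate([(proj(cams[c],P[k])-[u,v])/(2 if c[0]=="w" else 1) for c,k,u,v in O])
  File "fit.py", line 11, in pts
    x,y,a,th,l=p; B=np.array([np.cos(a),np.sin(a),0]);L=np.array([-np.sin(a),np.cos(a),0]);h=np.array([x,y,.085]);Zz=np.array([0,0,1.])
    ^^^^^^^^^^
ValueError: too many values to unpack (expected 5)
```

```bash
sed -i 's/x,y,a,th,l=p;/x,y,a,th,l=p[:5];/' fit.py; python3 fit.py
```

```text
[ 0.6414  0.0612 -0.1288  0.7452  0.1064  0.0749]
hinge [0.6414 0.0612 0.085 ]
bar [0.455  0.0854 0.089 ]
cm [ 0.5535 -0.0346  0.0935]
cf [ 0.5158 -0.0298  0.0935]
cb [ 0.5911 -0.0395  0.0935]
tip [0.5569 0.1528 0.1732]
('scene', 'bar') [-0.4 -0.2]
('top', 'bar') [-0.4  0.6]
('w1', 'bar') [ 0.4 -0.4]
('w2', 'bar') [-0.4  0.5]
('w3', 'bar') [-0.8  1.4]
('top', 'hinge') [ 0.1 -2.3]
('w1', 'hinge') [ 0.9 -1. ]
('w2', 'hinge') [-0.6  0.7]
('w3', 'hinge') [ 0.5 -0.1]
('w2', 'cf') [-0.4  0.2]
('w3', 'cf') [ 0.1 -0.1]
('w2', 'cb') [0.6 0.3]
('w3', 'cb') [ 1.  -0.3]
('w3', 'cm') [-1.9 -0. ]
('top', 'tip') [-1.3  0.1]
('scene', 'tip') [1.1 1.7]
('w1', 'tip') [ 0.5 -0.9]
top 238 181
scene 293 109
w1 488 229
```

View pics/tips.png

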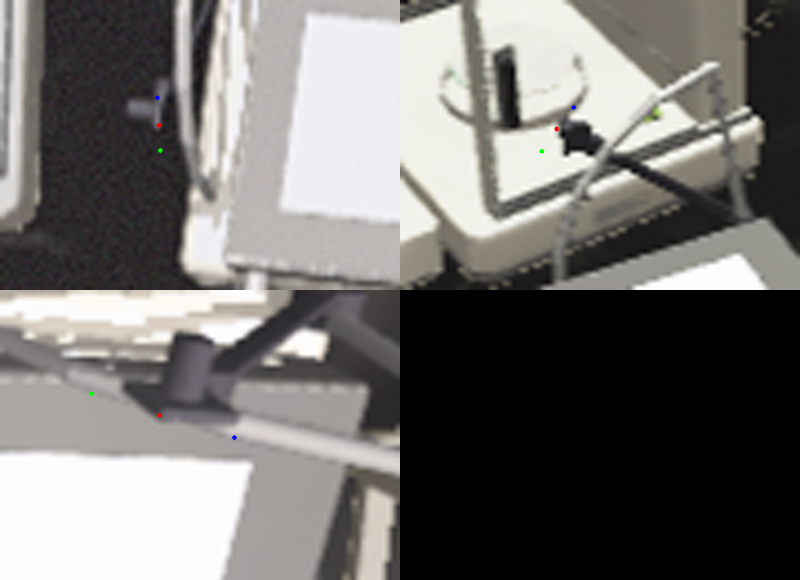

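The tip detections aren't quite on the pointer's tip: the image points to 0.69–0.78 rad. I'll move above the bar with the jaws part open, where the wrist camera sees the pointer close up, and refine it there.

Request:
move_arm([
  {"dx":2.7,"dy":-2.75,"dz":0,"spin":0.006,"gripper":145},
  {"dx":2.7,"dy":-2.75,"dz":0,"spin":0,"gripper":145},
  {"dx":2.7,"dy":-2.75,"dz":0,"spin":0,"gripper":145},
  {"dx":2.7,"dy":-2.75,"dz":0,"spin":0,"gripper":145},
  {"dx":0,"dy":0,"dz":0,"spin":0,"gripper":145},
  {"dx":0,"dy":0,"dz":0,"spin":0,"gripper":145},
  {"dx":0,"dy":0,"dz":0,"spin":0,"gripper":145},
])

```text
t: 7.22
ee_pos: [0.4568, 0.0864, 0.1912]
tcp_rot: [0.751, 0.661, 0.0, 0.0]
contact_force: [-0.4, -0.2, 0.4]
opening: 0.429
```

```bash
python3 look.py w4.png; cat > ann.py <<'E'
import sys
from fit import *
p=np.array([0.6414,0.0612,-0.1288,0.7452,0.1064,0.0749])
def ann(n,out,u0,v0,w,h,s,ths=(.6,.7,.8),dx=0):
    cm=dict(wm,cam_to_world=np.load(f"pics/{n}.npy")[0]); im=cv2.imread("pics/"+n)
    i=cv2.resize(im[v0:v0+h,u0:u0+w],None,fx=s,fy=s,interpolation=cv2.INTER_CUBIC)
    for th,col in zip(ths,((0,255,0),(0,0,255),(255,0,0))):
        q=p.copy();q[3]=th;P=pts(q);a=pts(q)["hinge"]+.08*np.array([-np.sin(p[2]),np.cos(p[2]),0])
        for f in np.linspace(.6,1,9):
            t=(proj(cm,a+(P["tip"]-a)*f)-[u0,v0])*s; cv2.circle(i,tuple(t.astype(int)),2 if f<1 else 4,col,-1 if f<1 else 1)
        print(th,proj(cm,P["tip"]))
    cv2.imwrite("pics/"+out,i)
if __name__=="__main__": 
    print(manip.state()["ee_pos"]); ann("w4.png","p4.png",330,80,250,180,3)
E
python3 ann.py
```

```text
cover_hinge [525.3 195.5] 0.65 [0.6431 0.0609 0.085 ]
cover_bar [317.4 196.4] 0.97 [0.4554 0.0855 0.089 ]
cap_c_top [467.5 300. ] 0.72 [ 0.5895 -0.0393  0.0935]
cap_c_top [287.  301.1] 0.58 [ 0.4115 -0.0175  0.0935]
pointer_tip [487.7 102.5] 0.69 [0.5646 0.1516 0.158 ]
[0.45681511 0.08594081 0.19113026]
0.6 [454.62230835 102.08107396]
0.7 [477.51942866 101.89693527]
0.8 [504.41516131 101.7079262 ]
```

View pics/p4.png

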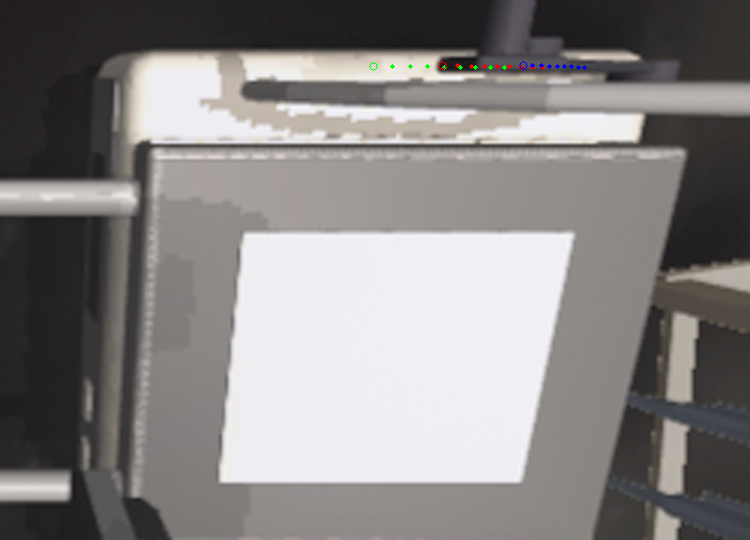

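The overlay fits the view: the dark pointer's left end, at crop (438,65), coincides with the 0.70 prediction, while the network's point gives 0.74. One composite zoom should settle which is right.

```bash
cat > comp.py <<'E'
from fit import *
p=np.array([0.6414,0.0612,-0.1288,0.7452,0.1064,0.0749])
cams["w4"]=dict(wm,cam_to_world=np.load("pics/w4.png.npy")[0])
B=np.array([np.cos(p[2]),np.sin(p[2]),0]);L=np.array([-np.sin(p[2]),np.cos(p[2]),0]);h=np.array([p[0],p[1],.085])+.08*L
def pt(th,r,t): return h-B*(r*np.cos(th)-t*np.sin(th))+np.array([0,0,r*np.sin(th)+t*np.cos(th)])
rows=[]
for c,f in(("w1","w1.png"),("w4","w4.png"),("scene","scene0.png")):
    im=cv2.imread("pics/"+f); u0,v0=(proj(cams[c],pt(.72,.12,0))-[16,12]).astype(int); s=8
    raw=cv2.resize(im[v0:v0+24,u0:u0+33],None,fx=s,fy=s,interpolation=cv2.INTER_NEAREST); r=[raw]
    for th in(.70,.75):
        i=raw.copy(); q=[((proj(cams[c],pt(th,*a))-[u0,v0]+.5)*s).astype(int) for a in((.13,0),(.12,.006),(.11,0),(.12,-.006))]
        cv2.polylines(i,[np.array(q)],True,(0,255,0),1); cv2.circle(i,tuple(int(z) for z in q[0]),3,(0,0,255),-1); r.append(i)
    rows.append(np.hstack(r))
cv2.imwrite("pics/comp.png",np.vstack(rows))
E
python3 comp.py
```

```text
(no output)
```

View pics/comp.png

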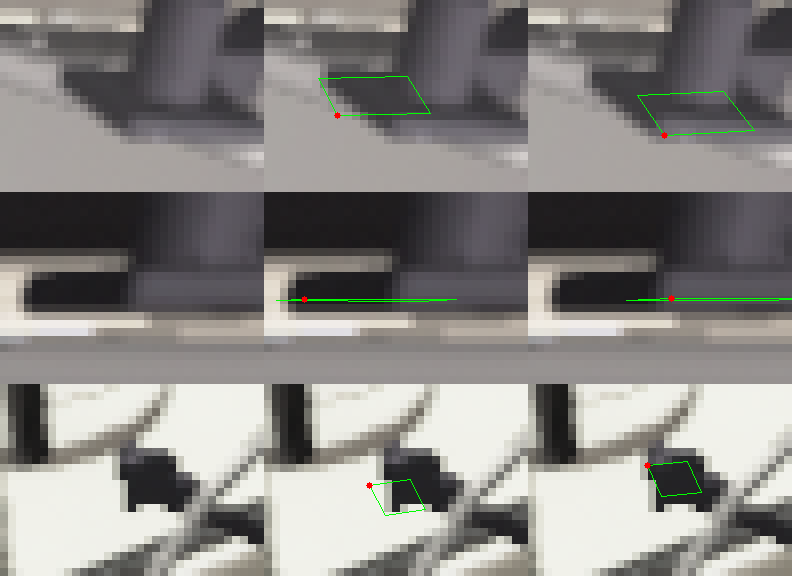

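In all three views the near corner of the diamond, which is the tip, fits about 0.745 rad. The 0.70 outline is off in the scene view. I'll take 0.743 as the target and descend to the bar.

Request:
move_arm([
  {"dx":0,"dy":-0.15,"dz":3,"spin":0,"gripper":145},
  {"dx":0,"dy":0,"dz":3,"spin":0,"gripper":145},
  {"dx":0,"dy":0,"dz":2.5,"spin":0,"gripper":145},
  {"dx":0,"dy":0,"dz":1.5,"spin":0,"gripper":145},
  {"dx":0,"dy":0,"dz":1,"spin":0,"gripper":145},
  {"dx":0,"dy":0,"dz":0.4,"spin":0,"gripper":145},
  {"dx":0,"dy":0,"dz":0,"spin":0,"gripper":145},
])

```text
t: 8.15
ee_pos: [0.4549, 0.0866, 0.0769]
tcp_rot: [0.751, 0.66, -0.0, -0.0]
contact_force: [-0.4, -0.6, -0.9]
opening: 0.434
```

Request:
move_arm([
  {"dx":0,"dy":0,"dz":0,"spin":0,"gripper":190},
  {"dx":0,"dy":0,"dz":0,"spin":0,"gripper":255},
  {"dx":0,"dy":0,"dz":0,"spin":0,"gripper":255},
  {"dx":0,"dy":0,"dz":0,"spin":0,"gripper":255},
  {"dx":0,"dy":0,"dz":0,"spin":0,"gripper":255},
  {"dx":0,"dy":0,"dz":0,"spin":0,"gripper":255},
], newtons=60)

```text
t: 8.65
ee_pos: [0.4547, 0.0867, 0.0785]
tcp_rot: [0.751, 0.661, -0.0, -0.0]
contact_force: [-6.3, -0.5, 5.9]
opening: 0.109
```

Request:
move_arm([
  {"dx":0,"dy":0.04,"dz":-0.93,"spin":0,"gripper":255},
  {"dx":0,"dy":0.09,"dz":-0.94,"spin":0,"gripper":255},
  {"dx":0,"dy":0.14,"dz":-0.93,"spin":0,"gripper":255},
  {"dx":0,"dy":0.18,"dz":-0.93,"spin":0,"gripper":255},
  {"dx":0,"dy":0.23,"dz":-0.91,"spin":0,"gripper":255},
  {"dx":0,"dy":0.28,"dz":-0.9,"spin":0,"gripper":255},
  {"dx":0,"dy":0,"dz":0,"spin":0,"gripper":255},
  {"dx":0,"dy":0,"dz":0,"spin":0,"gripper":255},
])

```text
t: 9.32
ee_pos: [0.4635, 0.0856, 0.1336]
tcp_rot: [0.751, 0.66, -0.001, -0.001]
contact_force: [-11.3, 0.2, -2.5]
opening: 0.112
```

Request:
move_arm([
  {"dx":0,"dy":0.22,"dz":-0.88,"spin":0,"gripper":255},
  {"dx":0,"dy":0.26,"dz":-0.87,"spin":0,"gripper":255},
  {"dx":0,"dy":0.4,"dz":-0.85,"spin":0,"gripper":255},
  {"dx":0,"dy":0.45,"dz":-0.82,"spin":0,"gripper":255},
  {"dx":0,"dy":0.49,"dz":-0.81,"spin":0,"gripper":255},
  {"dx":0,"dy":0.53,"dz":-0.78,"spin":0,"gripper":255},
  {"dx":0,"dy":0.57,"dz":-0.75,"spin":0,"gripper":255},
  {"dx":0,"dy":0.6,"dz":-0.72,"spin":0,"gripper":255},
  {"dx":0,"dy":0,"dz":0,"spin":0,"gripper":255},
  {"dx":0,"dy":0,"dz":0,"spin":0,"gripper":255},
])

```text
t: 10.15
ee_pos: [0.4983, 0.0811, 0.1995]
tcp_rot: [0.751, 0.661, -0.001, -0.001]
contact_force: [-16.8, 1.5, 3.8]
opening: 0.109
```

```bash
python3 look.py w5.png; python3 - <<'E'
from h import *
s=manip.state();print(s["ee_pos"],s["contact_force"],s["moment"])
for c in("scene","top"):
    save(viewer.snapshot(c),c+"5.png")
    for k in("cover_bar","pointer_tip"):
        for r in spotter.place_of(k,c)[:2]: print(c,k,np.round(r["at"],1),round(r["score"],2))
a=cv2.resize(cv2.imread("pics/scene5.png")[70:220,240:390],(400,400),interpolation=cv2.INTER_CUBIC)
b=cv2.resize(cv2.imread("pics/w5.png")[20:220,330:530],(400,400),interpolation=cv2.INTER_CUBIC)
cv2.imwrite("pics/c5.png",np.hstack([a,b]))
E
```

```text
cover_hinge [474.8 191.3] 0.59 [0.6426 0.0626 0.085 ]
cover_bar [320.3 257.4] 0.6 [0.4908 0.0143 0.089 ]
cap_b_top [261.6 296.7] 0.63 [ 0.4258 -0.0205  0.0935]
pointer_tip [402.9 101.1] 0.68 [0.5592 0.1532 0.158 ]
[0.49797051 0.08119048 0.19903828] [-16.83450667   0.69566549   3.98007882] [0.23111504 3.727591   0.01900338]
scene cover_bar [283.7 126. ] 0.83
scene pointer_tip [287.7 110.9] 0.48
top cover_bar [278.5 206.4] 0.67
```

View pics/c5.png

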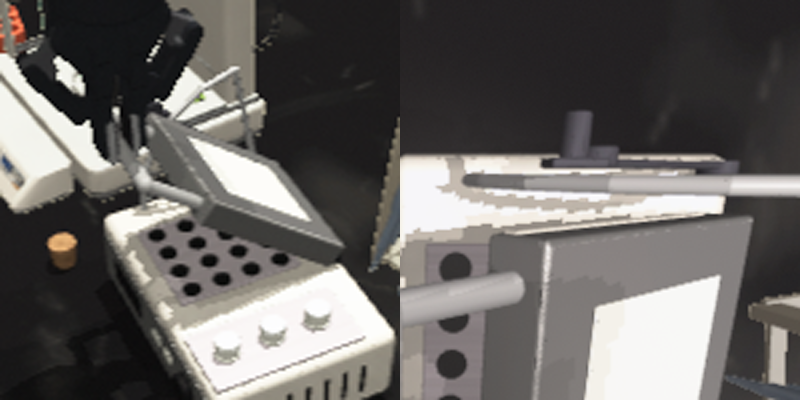

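The cover is open, gripped and just below the pointer; caps and cork are unmoved. Next I'll estimate the cover angle from the bar detections and compare it with the TCP kinematics.

```bash
cat > ang.py <<'E'
import sys
from fit import *
p=np.array([0.6414,0.0612,-0.1288,0.7452,0.1064,0.0749])
B=np.array([np.cos(p[2]),np.sin(p[2]),0]);L=np.array([-np.sin(p[2]),np.cos(p[2]),0]);Zz=np.array([0,0,1.]);h=np.array([p[0],p[1],.085])
def cov(th,f,z,l=0): return h+l*L-B*(f*np.cos(th)-z*np.sin(th))+Zz*(f*np.sin(th)+z*np.cos(th))
if __name__=="__main__":
    W={"w":("wrist")}
    ob=[]
    for c in("scene","top"):
        viewer.snapshot(c)
        r=spotter.place_of("cover_bar",c)[0]; m=r["at"]
        q=least_squares(lambda t:proj(cams[c],cov(t[0],.188,.004,t[1]))-m,[.7,0]).x
        print(c,np.round(m,1),"theta,lateral",q.round(3))
    s=manip.state();e=s["ee_pos"];d=e-[.4547,.0867,.0785]
    print(e,s["contact_force"].round(1)); b=d@B;z=d[2]
    print("theta from z",least_squares(lambda t:.188*np.sin(t)+.004*np.cos(t)-.004-z,[.7]).x,"from x",least_squares(lambda t:.188-.188*np.cos(t)+.004*np.sin(t)-b,[.7]).x)
E
python3 ang.py
```

```text
scene [285.9 127.4] theta,lateral [ 0.673 -0.006]
top [278.3 210.2] theta,lateral [ 0.662 -0.004]
[0.49796784 0.08118851 0.19905729] [-16.6   1.4   4. ]
theta from z [0.70272959] from x [0.67409314]
```

Vision from two cameras and the TCP's horizontal travel agree on about 0.67 rad. The bar has rolled about 4 mm in the jaws, so the TCP height reads high. I'll tighten the grip a little and lift another 0.07 rad.

Request:
move_arm([
  {"dx":0,"dy":0.1,"dz":-0.25,"spin":0,"gripper":255},
  {"dx":0,"dy":0.2,"dz":-0.3,"spin":0,"gripper":255},
  {"dx":0,"dy":0.3,"dz":-0.3,"spin":0,"gripper":255},
  {"dx":0,"dy":0.2,"dz":-0.3,"spin":0,"gripper":255},
  {"dx":0,"dy":0,"dz":0,"spin":0,"gripper":255},
  {"dx":0,"dy":0,"dz":0,"spin":0,"gripper":255},
], newtons=80)

```text
t: 11.5
ee_pos: [0.5077, 0.0799, 0.2108]
tcp_rot: [0.751, 0.66, 0.0, 0.0]
contact_force: [-7.1, 0.4, 0.1]
opening: 0.102
```

```bash
python3 ang.py; python3 look.py w6.png; cat > ov.py <<'E'
import sys
from ang import *
n=sys.argv[1]; a=float(sys.argv[2])
cm=dict(wm,cam_to_world=np.load(f"pics/{n}.npy")[0]); im=cv2.imread("pics/"+n)
save(viewer.snapshot("scene"),"s"+n)
out=[]
for i,c,(u,v,w,hh,s) in((im,cm,(340,40,130,130,3)),(cv2.imread("pics/s"+n),cams["scene"],(265,85,65,65,6))):
    o=cv2.resize(i[v:v+hh,u:u+w],None,fx=s,fy=s,interpolation=cv2.INTER_CUBIC)
    for th,col in((a,(0,0,255)),(a+.06,(0,255,0))):
        for f in np.linspace(.05,.144,12):
            q=((proj(c,cov(th,f,0,.06))-[u,v]+.5)*s).astype(int); cv2.circle(o,tuple(int(x) for x in q),1,col,-1)
        q=((proj(c,cov(th,.13,0,.08))-[u,v]+.5)*s).astype(int); cv2.circle(o,tuple(int(x) for x in q),4,col,1)
    out.append(o)
cv2.imwrite("pics/ov_"+n,np.hstack(out))
E
python3 ov.py w6.png 0.743
```

```text
scene [288.7 118.9] theta,lateral [0.752 0.002]
top [277.5 200.6] theta,lateral [ 0.772 -0.002]
[0.50768615 0.07991673 0.21078745] [-7.8 -0.2 -1.2]
theta from z [0.78942601] from x [0.75190148]
cover_hinge [454.3 192.1] 0.61 [0.6387 0.0587 0.085 ]
cover_bar [319.5 257.1] 0.59 [0.499  0.0071 0.089 ]
cap_a_top [318.6 258.7] 0.32 [0.4982 0.0079 0.0935]
cap_b_top [373.4 190.9] 0.21 [0.5589 0.0729 0.0935]
pointer_tip [383.2 102.3] 0.92 [0.5593 0.1526 0.158 ]
```

View pics/ov_w6.png

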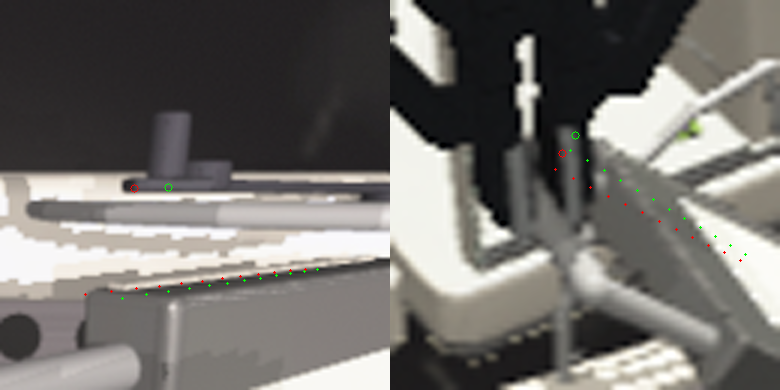

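Estimates for the cover are 0.752 (TCP x), 0.752 (scene) and 0.772 (top), against a pointer of 0.74–0.745. As an independent check I'll use the cover's front-left corners, which show in the same wrist view as the pointer.

```bash
python3 - <<'E'
from ang import *
C={n:dict(wm,cam_to_world=np.load(f"pics/{n}.png.npy")[0]) for n in("w4","w5","w6")}
U={"w4":(380,129.3),"w5":(403.5,140),"w6":(398,141)}; Lo={"w5":(375,138),"w6":(369.3,137.3)}
zt=least_squares(lambda t:(proj(C["w4"],cov(0,.144,t[0],.06+t[1]))-U["w4"]),[.01,0]);print("zt, lat",zt.x,proj(C["w4"],cov(0,.144,zt.x[0],.06+zt.x[1])))
for z in(.010,.012,.015,zt.x[0]):
  for n in("w5","w6"):
    f=lambda uv,z:round(least_squares(lambda t:proj(C[n],cov(t[0],.144,z,.06+t[1]))-uv,[.7,0]).x[0],3)
    print(z,n,"upper",f(U[n],z),"lower",f(Lo[n],z-.024))
for n,u in(("w4",487.7),("w5",402.9),("w6",383.2)): print(n,"pointer",least_squares(lambda t:proj(C[n],cov(t[0],.13,0,.08))[0]-u,[.7]).x)
E
```

```text
zt, lat [0.04594082 0.00233335] [380.  129.3]
0.01 w5 upper 0.737 lower 0.778
0.01 w6 upper 0.81 lower 0.85
0.012 w5 upper 0.724 lower 0.763
0.012 w6 upper 0.797 lower 0.835
0.015 w5 upper 0.704 lower 0.741
0.015 w6 upper 0.777 lower 0.813
0.045940816825394575 w5 upper 0.521 lower 0.535
0.045940816825394575 w6 upper 0.591 lower 0.607
w4 pointer [0.73964668]
w5 pointer [0.72862238]
w6 pointer [0.73678483]
```

```bash
python3 - <<'E'
from ang import *
im=cv2.imread("pics/w6.png"); g=im.astype(int).sum(2)//3
cm=dict(wm,cam_to_world=np.load("pics/w6.png.npy")[0])
cols=list(range(366,474,6))
print("     ",*["%4d"%c for c in cols])
for r in range(118,146): print(r,":",*["%4d"%g[r,c] for c in cols])
for z in(.015,.0,-.009):
  print(z,[proj(cm,cov(.75,f,z,.06)).round(1).tolist() for f in(.144,.12,.09,.06,.03)])
print(cm["cam_to_world"][:3,3], [ (round((np.array(cm["cam_to_world"])[:3,3]-h)@v,3)) for v in(-B,L,Zz)])
s=g[98:104,374:400]; print(s)
E
```

```text
366  372  378  384  390  396  402  408  414  420  426  432  438  444  450  456  462  468
118 :  184  182  181  223  238  184  239  216  249  201  199  203  227  249  249  249  249  249
119 :  184  182  181  183  184  183  181  183  238  197  193  202  249  249  249  249  249  249
120 :  184  183  181  182  182  183  182  183  181  187  178  196  249  249  249  249  249  249
121 :  184  184  181  183  183  182  181  183  181  180  200  217  248  249  249  249  249  249
122 :  185  218  182  183  182  181  181  182  180  216  238  248  248  248  249  248  249  249
123 :  218  247  204  217  182  217  180  180  180  248  247  248  246  248  248  248  248  248
124 :  247  247  238  247  217  247  176  216  169  245  247  246  239  248  246  243  239  248
125 :  247  247  245  247  245  245  205  244  186  237  245  239  239  240  227  223  209  230
126 :  246  245  237  245  238  237  241  236  236  229  237  239  223  181  177  183  211   61
127 :  241  237  237  238  238  237  235  235  219  183  237  222  150  162  184  176   79   61
128 :  236  237  237  237  238  236  235  219  141 
[... 1984 characters left out ...]
0.135), np.float64(0.078), np.float64(0.268)]
[[163 163 163 162 160 167 168 164 157 147 143 144 144 145 121  75  61  69
   77  78  86  93  93  91  87  81]
 [196 196 196 193 190 197 182 159 139 111  99 103 108 113 102  79  73  75
   77  78  80  82  82  77  72  72]
 [211 211 211 210 210 211 164  81  47  46  54  77  91  94  93  96  99 100
   99 100  98  99  99  95  92  92]
 [217 216 216 216 216 216 154  46  46  45  60  82  96  99  99 102 104 105
  105 105 105 105 104 105 105 105]
 [223 223 222 222 222 222 159  47  46  45  59  80  90  93  93  93  96  96
   96  96  96  96  96  96  96  96]
 [228 228 228 227 227 228 181  92  63  63  70  82  87  88  88  88  91  88
   85  87  87  87  86  87  86  86]]
```

In the last wrist view the pale line lies on the radial line predicted for about 0.73–0.75 rad. The pointer's tip edge at column 384.5 gives 0.745, and the jaw-centred bar gives the cover 0.752. They agree within the measurement error. After a last check that nothing is creeping or disturbed, I'll hand in.

```bash
python3 ang.py; python3 - <<'E'
from h import *
for k in("vial","cork","boat"): print(k,[(np.round(r["at"]),round(r["score"],2)) for r in spotter.place_of(k,"top")[:1]])
s=manip.state();print(s["t"],s["opening"],s["ee_pos"]);print(manip.job_done())
E
```

```text
scene [290.4 119. ] theta,lateral [ 0.766 -0.002]
top [274.5 201.1] theta,lateral [0.763 0.003]
[0.50766959 0.07994375 0.21078102] [-7.3  0.8 -0.9]
theta from z [0.78937637] from x [0.75174998]
vial []
cork []
boat [(array([364., 275.]), 0.7)]
12.45 0.0994831421748336 [0.5076696  0.07994387 0.21078472]
the job is handed in; nothing more can be done
None
```

I pressed the popped-up middle cap home while the cover was shut. Then I lifted the cover by its bar to the pointer and handed in at 12.5 s, still holding it.

- **Cap:** I pressed it with about 17 N until the fingertips were 93.4 mm above the bench, against 93.5 mm for home. Afterwards it looked level with its neighbours in two views.
- **Cover against pointer:** I put the pointer at about 0.745 rad. The bar's horizontal travel gives 0.752 for the cover, and the last camera checks gave 0.766 (scene) and 0.763 (top). The pale line in the wrist view suggests 0.73–0.75.
- **Disagreement:** The arm's height alone would give 0.789. I set that aside because the bar had rolled about 4 mm in the jaws.
- **Holding:** The pose was steady over the last readings, gripping at 80 N with about 7 N on the tool.
- **Bystanders:** I never touched the pointer, and its position agreed across views. The last network check found the boat where it was but missed the vial and the cork. The cork still showed in place in an earlier picture, and the arm stayed well away from the vial.

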